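Stand a radius block in the jig and hold the sprung keeper at its stop

ROBOT

A 6-joint arm with a two-finger parallel gripper is mounted at the origin on a cart in front of the work surface, level with it; the furniture and walls round the work are solid. World frame = base frame: x ahead of the robot, y to its left, z up, the work surface at z = 0. Lengths are in m, angles in degrees, forces in N, time in s.
With the tool pointing down it reaches from about 0.25 to 0.725 m from the base axis. Payload 9.7 kg.
Tool frame: the origin (TCP) lies midway between the tips of the shut fingers; the grasp point (between the pads) lies 19 mm behind it (bot.pinch_z is the distance from the TCP to the grasp point, in m); z points along the fingers, y is the line along which they close (so a half turn about z gives the same grasp; the last joint's range is limited). The gripper opens to 85 mm and grips with 20 to 120 N. Pads are 22 mm wide; open, the fingers measure 114 mm over their backs; the gripper's body (76 mm by 85 mm) begins 54 mm behind the grasp point. The pads swing forward as they close: fully open they stand 13 mm farther back than shut.
Start: joints at [-76.834, 4.979, 10.078, 95.1, 0, 90], TCP at [0.125, -0.536, 0.204] pointing down, gripper open.
Joint ranges: [-179.16, 179.16], [-48.56, 103.87], [-65.8, 70.77], [-126.05, 130.52], [-82.76, 87.17], [-180, 180]. Speed limits (degrees/s): [127.2, 127.2, 147.25, 180, 180, 180].

INTERFACE

Orientations are given as [roll, pitch, yaw] about the fixed x, y, z axes, in that order (R = Rz(yaw) Ry(pitch) Rx(roll)).
In Python, from workcell import sensors, camera, camera_params, ticket, bot gives the robot as it stands.
- The arm moves only by the shell command python3 -m jog 'ROWS' [FORCE]. ROWS is JSON, a list that holds one entry, the list of rows, each a list of 5 numbers: the shift along the world's x, y, z in units of 50 mm (1.0 is 50 mm), then the turn about the world's z in units of 5 degrees (1.0 is 5 degrees), then the opening, from 0 (shut) to 1 (fully open). In form: [[[tx, ty, tz, yaw, grip], ...]]. A call has 1 to 8 rows; each row shifts and turns the commanded pose from where the row before left it; what a row does not reach is not made up. A row lasts 1/10 s, in which the tool goes at most 50 mm and 8.59 degrees, less where a joint would pass 70% of its speed; a pose out of reach is approached as far as the arm can. A call is refused whole if a number of a shift passes 1 or a number of a turn 1, either way. A call with a gripper value outside its range is refused whole. The fingers move at their own pace and stop on an object; FORCE is the grip in N (left out, the last holds). Time passes only in rows, so rows that do not move let the fingers close. It gives the time, the measured TCP pose, the force, the opening and the grip force at its end, in the units of the state.
- sensors.get_obs(): the state, without advancing time (a new reading comes with each control period).
- camera(name): name is "scene" or "top"; returns the picture (480x640x3 uint8, blue, green, red); there is no depth.
- camera_params(name): a dict with "fx", "fy", "cx", "cy" (pixels), "T" (4x4, takes a point from camera to world coordinates). Camera axes: x right, y down, z forward; pixel columns grow to the right and rows downward; lengths in m; the calibration is good to about 2 mm. A picture is of the moment at which its call begins. camera_params takes no time and is no camera call.
- ticket.job_done(): hands the job in; it is judged then, once.
The state is a dict: "time": time; "q": joint angles; "qd": joint speeds; "joint_efforts": joint torques, N m; "ee_pos": TCP position; "tcp_rot": TCP orientation; "wrist_force": force on the tool from outside, world axes, zero at the start; "torque": the same for the moment, N m; "opening": finger opening in m; "grasp_force": force on a finger pad.
Only numpy, scipy, OpenCV 4.12 (cv2) and the standard library are available. Lean on these libraries where they do the work, as an engineer would, in place of code of your own. Each camera call takes 0.05 s, during which the arm holds its last target. There are 200 camera calls.

TASK

Take the maple radius sanding block off its sloped rest and stand it upright on one of its long thin edges in the bay of the holding jig, between the low cheeks and with one big face close against the fence, and let go of it. Then swing the jig's sprung keeper arm over in front of the block until it meets its stop, so that the block is penned in for refacing. The arm springs back if released, so finish while still holding it fully against the stop; do not disturb the eraser, the oil bottle or the wax tin.

Things in the scene. Friction and masses are not known exactly. Their poses are not given: they have to be found in the camera images.
- block: Loose maple radius sanding block: a plain flat wooden slab, 110 x 60 x 24 mm, 0.13 kg. Origin at the centre of one 110 x 60 face; its own x and y are turned 15 degrees from its edges, so use block_center's axes. At the start it lies on the rest, leaning 30 degrees from upright with its top towards the robot.
- block_center (a point): Centre of the block's volume; x along the 110 mm length, y along the 60 mm width, z through the 24 mm thickness. At the start y points up the slope (up and towards the robot's side), z up and away from the robot. The upper 24 mm of the width stick out past the rails, so it can be pinched across its thickness at the middle of its upper edge, fingers pointing down the slope along -y.
- rest: Fixed light-wood rest on a plywood foot 125 x 130 x 12 mm, about 100 mm high. Two 16 mm wide rails, 76 mm free between them, slope at 60 degrees to the bench, high end towards the robot; a ledge at their low far end carries the block's lower edge about 60 mm above the bench. Origin under the centre of the foot; own x points away from the robot.
- jig: Fixed jig, plywood bed x -66 to +38, y -113 to +133 mm, top 30 mm above the bench. Origin on the bench under the block's seat; x away from the robot, y left. Fence at the far side, 20 mm high above the bed, front face x = +12. Low cheeks, 12 mm high, inner faces y = -72 and +72. Steel pivot body x -32 to -10, y +88 to +124, 70 mm above the bench.
- bay (a point): Top of the bed at the centre of the block's seat, 30 mm above the bench, 12 mm in front of the fence, midway between the cheeks; the jig's axes. The seated block stands on its long edge, length along the jig's y, against the fence, its top 90 mm above the bench. A desk lamp's shade hangs to the right of the jig (x 0.51 to 0.74, y -0.24 to -0.02 m in the room), from 0.46 m above the bench up.
- stop (a point): Rubber top of the steel stop post (16 mm wide) on the bed, at jig x = -40, y = +55 mm, about 56 mm above the bench. The closed keeper rests on it.
- keeper (a joint): Hinge of the aluminium keeper arm about the jig's +x axis. 0 = sprung back, arm leaning 10 degrees to the left of straight up; grows as it swings over to the right; hard stop at 1.484, arm across the block's front, rising 15 degrees to the right. Spring drives it back: 0.36 N m at 0, 0.95 N m at the stop (about 7 N at the handle). Its pad passes 6 mm in front of a seated block.
- pivot (a point): Centre of the keeper's hinge, 52 mm above the bench, at jig x = -40, y = +100 mm.
- handle (a point): Middle of the keeper's black round handle, a bar 16 mm thick that sticks out 54 mm from the arm's tip along the jig's -x; 135 mm from the hinge axis, jig x = -74 mm. At joint 0: y = +123 mm, 185 mm above the bench; at the stop: y = -30 mm, 87 mm above it. Can be pinched from above, fingers closing along the jig's y; it turns within the grasp as the arm swings.
- eraser: Bystander: small eraser, 28 x 47 x 13 mm, origin under its centre.
- oil: Bystander: small pale dropper bottle, 40 mm diameter, 93 mm high, origin under its centre.
- wax: Bystander: round wax tin, 77 mm diameter, 32 mm high, origin under its centre.

How it is judged (in metres and radians):
On the way, in this order (a step that is already met when the one before it is completed fails the run):
1. the block stands on a long thin edge in the bay against the fence, let go, with the keeper still open (angle between the y axis of block_center and the z axis of jig, either way round below 0.08 rad and angle between the z axis of block_center and the x axis of jig, either way round below 0.1 rad and x of block_center in the frame of jig between -0.006 and 0.006 m and y of block_center in the frame of jig between -0.018 and 0.018 m and z of block_center in the frame of jig between 0.055 and 0.065 m and contact force between the fingers and block below 0.3 N and value of joint keeper below 0.5 rad), for 0.3 s.
2. the keeper is wound to its stop (value of joint keeper above 1.43 rad and contact force between the fingers and jig above 2 N), for 0.3 s.
At the end, for the whole second after the job is handed in: Block upright on a long edge in the bay (within 0.08 rad, faces within 0.1 rad of the fence's line), centre within 6 mm across and 18 mm along of its seat, not touched by the fingers, at rest; fingers pressing on the keeper (over 2 N), held within 0.055 rad of its stop (joint over 1.43) (all of step 2 and angle between the y axis of block_center and the z axis of jig, either way round below 0.08 rad and angle between the z axis of block_center and the x axis of jig, either way round below 0.1 rad and x of block_center in the frame of jig between -0.006 and 0.006 m and y of block_center in the frame of jig between -0.018 and 0.018 m and z of block_center in the frame of jig between 0.055 and 0.065 m and contact force between the fingers and block below 0.3 N and linear speed of block below 0.02 m/s); the arm keeps its last pose, push and grip.
It fails at once if a bystander is disturbed (moved more than 20 mm) (distance of any of eraser, oil, wax from where it was at the start of the episode above 0.02 m).
It also fails if it takes over 64 s, if anything falls off the work surface, if the arm or the gripper's body presses on something with over 40 N, if the wrist force passes 120 N, or if a joint passes its speed limit or range.

## Working session

There is one attempt and no reset: what is moved stays moved. The work goes in short steps, Python scripts to look and compute and a shell command to move; the robot and the scene stay as the last step left them, time stands still between calls to the robot, and variables do not carry over. Pictures are saved under pics/ and viewed, at most 10 in all, crops included, and the job is handed in when it is done.

```bash
ls; mkdir -p pics
python3 - <<'E'
from workcell import sensors,camera,camera_params,bot
import cv2,numpy as np
for n in("scene","top"):
    cv2.imwrite(f"pics/{n}0.png",camera(n)); p=camera_params(n); print(n,{k:np.round(v,4).tolist() for k,v in p.items()})
print(sensors.get_obs()); print(bot.pinch_z)
E
```

```text
pics
scene {'fx': 495.0719, 'fy': 495.0719, 'cx': 328.9362, 'cy': 236.2041, 'T': [[-0.6095, -0.6093, 0.5072, 0.091], [-0.7925, 0.4834, -0.3718, 0.5515], [-0.0187, -0.6286, -0.7775, 0.7778], [0.0, 0.0, 0.0, 1.0]]}
top {'fx': 523.8836, 'fy': 523.8836, 'cx': 325.6409, 'cy': 240.84, 'T': [[-0.0135, -0.9821, 0.1877, 0.3173], [-0.9999, 0.0138, 0.0002, 0.2457], [-0.0028, -0.1877, -0.9822, 1.2249], [0.0, 0.0, 0.0, 1.0]]}
{'time': 0.1, 'q': array([-7.68341033e+01,  5.00839406e+00,  1.00394344e+01,  9.50995531e+01,
        7.25437464e-04,  8.99998294e+01]), 'qd': array([-0.08110892,  0.0377564 ,  0.10047346,  0.06642489, -0.01413835,
        0.01555019]), 'joint_efforts': array([-1.95910848e-04, -5.21562660e+01,  4.65651977e+01,  1.61019276e-02,
       -5.98382417e-05,  7.23636361e-06]), 'ee_pos': array([ 0.12522453, -0.53531322,  0.20335366]), 'tcp_rot': array([-1.79931487e+02, -7.25640913e-04,  1.31660664e+01]), 'wrist_force': array([-0.88852237, -0.27639231,  0.19344654]), 'torque': array([ 0.02065836, -0.05616073, -0.02931856]), 'grasp_force': 0.0, 'opening': 0.08543174920838083}
0.0187
```

View pics/scene0.png

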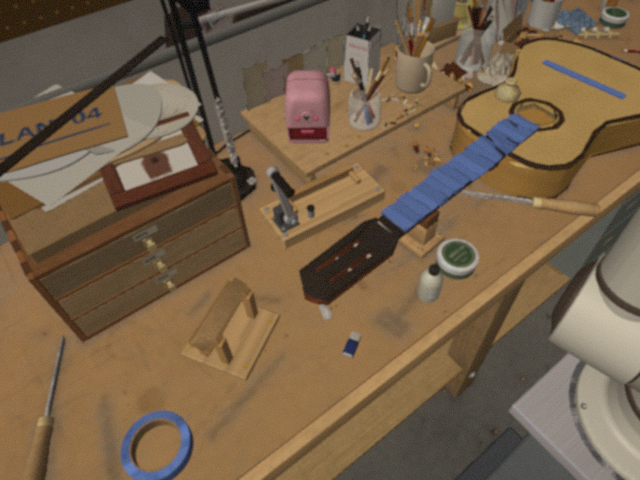

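View pics/top0.png

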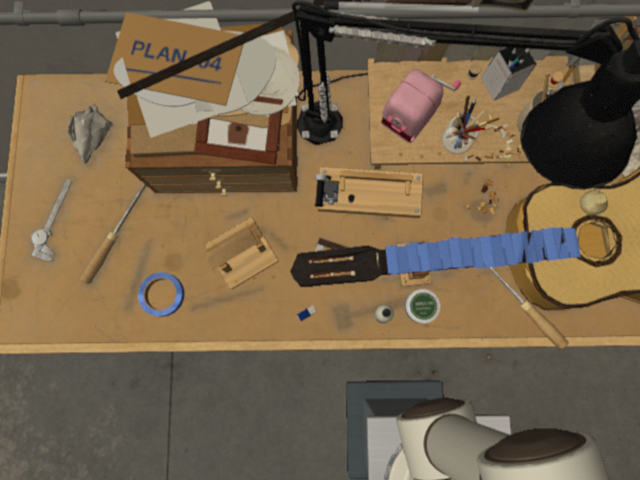

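Run:
```python
import cv2,numpy as np
s=cv2.imread("pics/scene0.png");t=cv2.imread("pics/top0.png")
a=cv2.resize(s[265:385,170:290],(400,400),interpolation=cv2.INTER_CUBIC)
b=cv2.resize(t[210:295,200:285],(400,400),interpolation=cv2.INTER_CUBIC)
c=cv2.resize(s[155:255,255:395],(400,286),interpolation=cv2.INTER_CUBIC)
d=cv2.resize(t[160:225,305:430],(400,208),interpolation=cv2.INTER_CUBIC)
o=np.zeros((600,800,3),np.uint8);o[:]=0
o[:300,:400]=cv2.resize(a,(300,300)) if 0 else 0
o[:300,:300]=cv2.resize(a,(300,300));o[:300,400:700]=cv2.resize(b,(300,300))
o[300:586,:400]=c;o[300:508,400:]=d
cv2.imwrite("pics/crops.png",o)
```

```text
(no output)
```

View pics/crops.png

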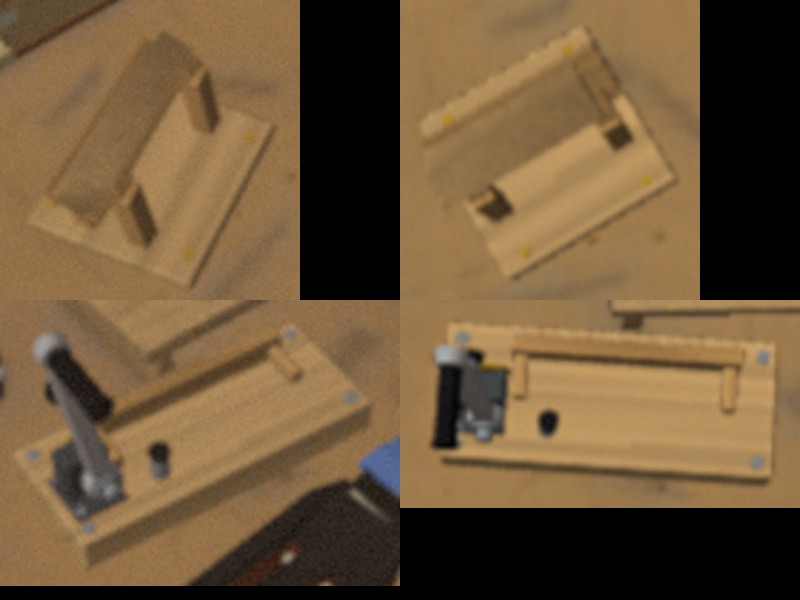

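```bash
cat > h.py <<'E'
import numpy as np,json,os
from workcell import camera_params
P={n:camera_params(n) for n in("scene","top")}
def ray(n,u,v,z):
    p=P[n];T=np.array(p["T"]);d=T[:3,:3]@[(u-p["cx"])/p["fx"],(v-p["cy"])/p["fy"],1.];o=T[:3,3]
    return (o+d*(z-o[2])/d[2])
def proj(n,X):
    p=P[n];T=np.array(p["T"]);c=T[:3,:3].T@(np.array(X)-T[:3,3]);return [p["cx"]+p["fx"]*c[0]/c[2],p["cy"]+p["fy"]*c[1]/c[2]]
A=lambda x,y,z:ray("scene",170+x/2.5,265+y/2.5,z)
B=lambda x,y,z:ray("top",200+(x-400)/3.529,210+y/3.529,z)
C=lambda x,y,z:ray("scene",255+x/2.857,155+(y-300)/2.857,z)
D=lambda x,y,z:ray("top",305+(x-400)/3.2,160+(y-300)/3.2,z)
E
python3 - <<'E'
from h import *
np.set_printoptions(precision=4,suppress=True)
print("jig scr scene",*[C(*p,.03) for p in((290,333),(350,397),(88,527),(33,455))])
print("jig scr top",*[D(*p,.03) for p in((763,357),(757,462),(463,337))])
print("jig corners scene",*[C(*p,.03) for p in((290,325),(370,405),(86,545),(17,455))])
print("jig corners top",*[D(*p,.03) for p in((774,345),(768,474),(443,460),(450,324))])
print("rest foot top",*[B(*p,.012) for p in((585,25),(675,180),(510,275))])
print("rest foot scene",*[A(*p,.012) for p in((272,125),(190,285),(30,215))])
print("rest screws top",*[B(*p,.012) for p in((645,180),(525,253))],"scene",*[A(*p,.012) for p in((250,139),(189,253))])
print("back pts", *[B(*p,.07) for p in((568,48),(447,120))])
# headstock etc.
print("head tip", ray("top",292,268,.1), "body edge neck", ray("top",385,262,.1), ray("top",385,247,.1))
E
```

```text
jig scr scene [0.6967 0.0271 0.03  ] [0.6166 0.0362 0.03  ] [0.6347 0.2572 0.03  ] [0.7139 0.2505 0.03  ]
jig scr top [0.695  0.0235 0.03  ] [0.6148 0.0316 0.03  ] [0.7137 0.2459 0.03  ]
jig corners scene [0.7036 0.0214 0.03  ] [0.6013 0.0301 0.03  ] [0.6226 0.2671 0.03  ] [0.7211 0.2594 0.03  ]
jig corners top [0.7042 0.0148 0.03  ] [0.6057 0.024  0.03  ] [0.6196 0.2619 0.03  ] [0.724  0.2555 0.03  ]
rest foot top [0.6091 0.4193 0.012 ] [0.5026 0.3583 0.012 ] [0.441  0.4665 0.012 ]
rest foot scene [0.5038 0.3638 0.012 ] [0.4384 0.4717 0.012 ] [0.5473 0.531  0.012 ]
rest screws top [0.5029 0.3782 0.012 ] [0.4554 0.4569 0.012 ] scene [0.504  0.3822 0.012 ] [0.4577 0.4606 0.012 ]
back pts [0.5801 0.4217 0.07  ] [0.5343 0.498  0.07  ]
head tip [0.4734 0.3196 0.1   ] body edge neck [0.4838 0.1178 0.1   ] [0.5168 0.1167 0.1   ]
```

Run:
```python
import cv2,numpy as np
s=cv2.imread("pics/scene0.png");t=cv2.imread("pics/top0.png")
a=cv2.resize(s[270:370,180:280],(400,400),interpolation=cv2.INTER_CUBIC)
b=cv2.resize(t[212:292,200:280],(400,400),interpolation=cv2.INTER_CUBIC)
o=np.hstack([a,b]); o=cv2.bilateralFilter(o,9,25,7)
l=cv2.cvtColor(o,cv2.COLOR_BGR2LAB); l[...,0]=cv2.createCLAHE(4,(3,3)).apply(l[...,0]); cv2.imwrite("pics/rest.png",cv2.cvtColor(l,cv2.COLOR_LAB2BGR))
```

```text
(no output)
```

View pics/rest.png

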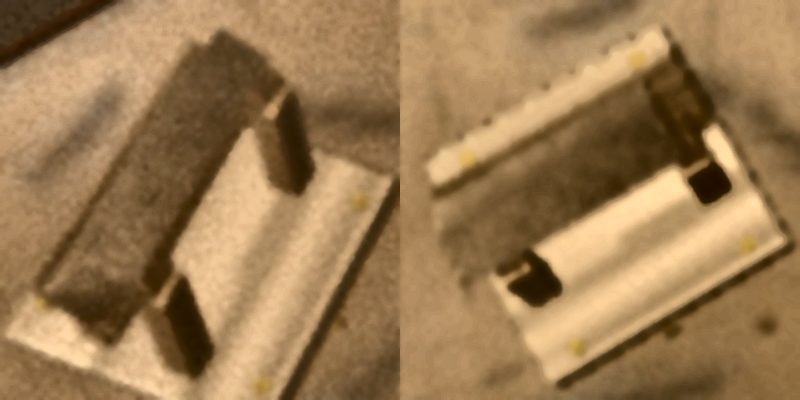

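```bash
cat >> h.py <<'E'
def block(c,yaw,lean=30):
    y=np.radians(yaw);l=np.radians(lean);ex=np.array([np.cos(y),np.sin(y),0]);ey=np.array([-np.sin(y),np.cos(y),0]);ez=np.array([0,0,1.])
    Y=-np.sin(l)*ex+np.cos(l)*ez;Z=np.cos(l)*ex+np.sin(l)*ez
    return [(a,b,d,np.array(c)+a*.055*ey+b*.03*Y+d*.012*Z) for a in(1,-1) for b in(1,-1) for d in(1,-1)]
E
cat > dr.py <<'E'
from h import *;import cv2,sys
c=eval(sys.argv[1]);yaw=float(sys.argv[2])
o=cv2.imread("pics/rest.png")
for n,f in(("scene",lambda q:(4*(q[0]-180),4*(q[1]-270))),("top",lambda q:(400+5*(q[0]-200),5*(q[1]-212)))):
    B=block(c,yaw)
    for i in range(8):
        for j in range(i):
            if sum(B[i][k]!=B[j][k] for k in range(3))==1:
                cv2.line(o,*[tuple(int(v) for v in f(proj(n,B[k][3]))) for k in(i,j)],(0,0,255),1)
cv2.imwrite("pics/"+sys.argv[3],o)
E
python3 - <<'E'
from h import *
a=ray("top",213,267,.112);b=ray("top",258,245,.112)
print(a,b,np.linalg.norm(a-b),np.degrees(np.arctan2(-(a-b)[0],(a-b)[1])))
e=np.array([np.cos(np.radians(30)),.5,0]);m=(a+b)/2
print("c",m+.03*.5*e-[0,0,.026]+.012*(.866*e+[0,0,.5]))
# rest-frame of mid edge
d=m-[.525,.446,0];print(d@e,d@[-.5,.866,0])
E
python3 dr.py "[.5525,.4539,.092]" 30 ov1.png
```

```text
[0.4762852  0.48813906 0.112     ] [0.52288596 0.39216103 0.112     ] 0.10669307867905008 25.89822926596506
c [0.52157569 0.45284604 0.092     ]
-0.024934515783096182 0.007641147244085603
```

```bash
python3 dr.py "[.5216,.4528,.092]" 30 ov1.png
```

```text
(no output)
```

View pics/ov1.png

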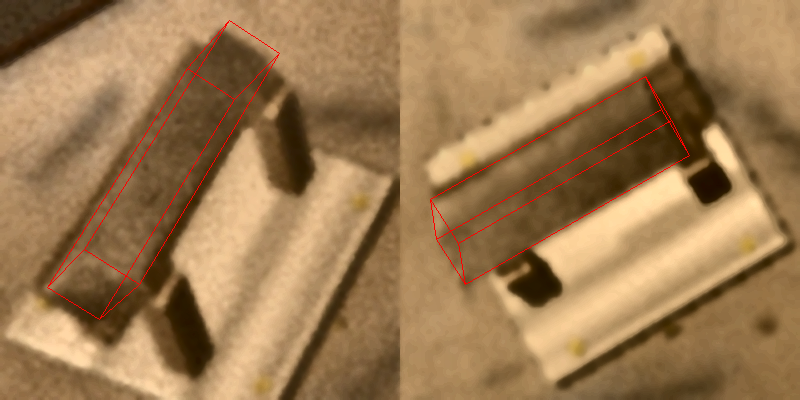

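```bash
cat >> h.py <<'E'
def tri(ps,pt):
    A=[];b=[]
    for n,q in(("scene",ps),("top",pt)):
        o=np.array(P[n]["T"])[:3,3];d=ray(n,*q,0)-o;d/=np.linalg.norm(d);M=np.eye(3)-np.outer(d,d);A.append(M);b.append(M@o)
    X,r,*_=np.linalg.lstsq(np.vstack(A),np.hstack(b),rcond=None);return X.round(4),(r**.5*1000).round(1)
E
python3 - <<'E'
from h import *
f=lambda s,t:tri((180+s[0]/4,270+s[1]/4),(200+(t[0]-400)/5,212+t[1]/5))
print("Rrail",f((275,95),(698,170)),"Lrail",f((170,285),(515,270)))
print("blk",f((110,345),(465,283)),f((42,290),(432,200)),f((285,85),(690,157)))
print("foot near-right",f((395,180),(790,243)))
d=lambda s,t:tri((255+s[0]/2.857,155+(s[1]-300)/2.857),(305+(t[0]-400)/3.2,160+(t[1]-300)/3.2))
print("handle end",d((50,350),(452,356)), "stop top",d((159,451),(549,422)),"screw",d((290,333),(763,357)),d((350,397),(757,462)))
g=lambda a,b:tri(a,b)
print("headstock tip",g((303,290),(292,268)))
E
```

```text
Rrail (array([0.5283, 0.3952, 0.0813]), array([4.6])) Lrail (array([0.4837, 0.4744, 0.0769]), array([1.2]))
blk (array([0.4819, 0.502 , 0.0624]), array([5.3])) (array([0.5172, 0.5142, 0.0693]), array([1.8])) (array([0.53  , 0.3942, 0.087 ]), array([2.3]))
foot near-right (array([0.5062, 0.3605, 0.0045]), array([3.1]))
handle end (array([0.6522, 0.2548, 0.1811]), array([2.9])) stop top (array([0.6435, 0.1863, 0.0503]), array([3.5])) screw (array([0.6971, 0.0243, 0.0277]), array([2.6])) (array([0.6174, 0.0324, 0.0264]), array([3.1]))
headstock tip (array([0.4771, 0.3222, 0.0851]), array([3.2]))
```

```bash
python3 -m jog '[[[0,0,1,0,1],[0,0,1,1,1],[0.64,0.67,0,1,1],[0.64,0.67,0,1,1],[0.64,0.67,0,1,1],[0.64,0.67,0,1,1],[0.64,0.67,0,1,1],[0.64,0.67,0,1,1]]]'; python3 -m jog '[[[0.64,0.67,0,1,1],[0.2,0.9,0,1,1],[0.2,0.9,0,1,1],[0.1,0.95,0,1,1],[0.1,0.95,0,1,1],[0.1,0.95,0,1,1],[0.1,0.95,0,1,1],[0,0.95,0,1,1]]]'
```

```text
time: 0.9
ee_pos: [0.3181, -0.333, 0.3038]
tcp_rot: [-180.0, -0.0, 48.4]
wrist_force: [1.4, -0.1, -0.3]
opening: 0.0852
grasp_force: 0.0
time: 1.7
ee_pos: [0.3891, 0.0284, 0.3036]
tcp_rot: [-180.0, 0.0, 88.4]
wrist_force: [0.8, -0.0, -0.6]
opening: 0.0854
grasp_force: 0.0
```

```bash
python3 -m jog '[[[0.25,0.85,0,1,1],[0.25,0.85,0,1,1],[0.25,0.85,0,1,1],[0.25,0.85,0,1,1],[0.25,0.85,0,1,1],[0.25,0.85,0,1,1],[0.25,0.85,0,0.3,1],[0.25,0.85,0,0,1]]]'; python3 -m jog '[[[0.26,0.84,0,0,1],[0.27,0.83,0,0,1],[0,0,-0.9,0,1],[0,0,-0.9,0,1],[0,0,-0.5,0,1],[0,0,0,0,1]]]'
python3 - <<'E'
from workcell import camera
import cv2,numpy as np
s=camera("scene");t=camera("top")
a=cv2.resize(s[250:370,170:290],(400,400),interpolation=cv2.INTER_CUBIC);b=cv2.resize(t[200:300,190:290],(400,400),interpolation=cv2.INTER_CUBIC)
cv2.imwrite("pics/v2.png",np.hstack([a,b]))
E
```

```text
time: 2.5
ee_pos: [0.4893, 0.3683, 0.3035]
tcp_rot: [-180.0, 0.0, 119.7]
wrist_force: [1.4, 0.0, 1.4]
opening: 0.0852
grasp_force: 0.0
time: 3.1
ee_pos: [0.5137, 0.4453, 0.1892]
tcp_rot: [-179.5, 0.1, 119.7]
wrist_force: [-0.3, 0.2, 0.3]
opening: 0.0855
grasp_force: 0.0
```

View pics/v2.png

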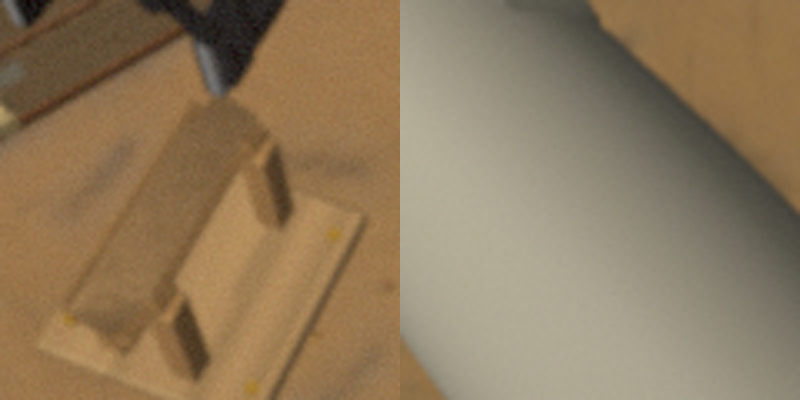

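```bash
python3 -m jog '[[[0.04,0.13,-0.6,0,1],[0,0,-0.6,0,1],[0,0,-0.3,0,1],[0,0,-0.3,0,1],[0,0,-0.2,0,1],[0,0,0,0,1]]]' 20
python3 - <<'E'
from workcell import camera
import cv2,numpy as np
s=camera("scene")
cv2.imwrite("pics/v3.png",cv2.resize(s[210:370,170:330],(560,560),interpolation=cv2.INTER_CUBIC))
E
```

```text
time: 3.8
ee_pos: [0.5174, 0.453, 0.0956]
tcp_rot: [180.0, -0.0, 119.7]
wrist_force: [-0.2, 0.0, -0.4]
opening: 0.0851
grasp_force: 0.0
```

View pics/v3.png

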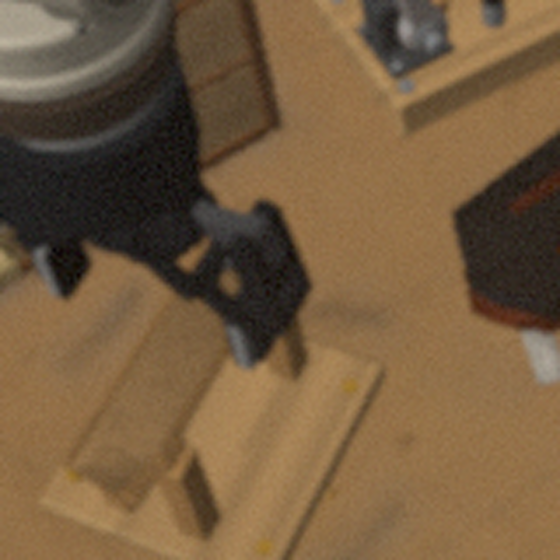

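Run:
```python
from h import *
f=lambda q:[(q[0]-170)*3.5,(q[1]-210)*3.5]
e=np.array([.866,.5,0]);n=np.array([-.5,.866,0]);t=np.array([.5174,.453,.0956+.013])
for s in(-1,1): print("finger tip",f(proj("scene",t+s*.0425*e)),f(proj("scene",t+s*.0425*e+n*.011)),f(proj("scene",t+s*.0425*e-n*.011)))
for a,b,d,X in block([.5225,.456,.086],30): print(a,b,d,f(proj("scene",X)))
```

```text
finger tip [np.float64(260.58478411249325), np.float64(376.7878978232504)] [np.float64(248.4898384306441), np.float64(397.4061458516742)] [np.float64(272.4805094681273), np.float64(356.5092605881496)]
finger tip [np.float64(95.0958046084513), np.float64(315.2388755590464)] [np.float64(81.98843990422056), np.float64(334.78502683300485)] [np.float64(107.99315608509), np.float64(296.0059032046245)]
1 1 1 [np.float64(103.89929968666266), np.float64(438.06182499380884)]
1 1 -1 [np.float64(151.97284762431553), np.float64(467.7950179157254)]
1 -1 1 [np.float64(72.40693544058503), np.float64(470.1467129513485)]
1 -1 -1 [np.float64(117.70968989231991), np.float64(497.8998192018558)]
-1 1 1 [np.float64(230.95614979222117), np.float64(237.80688194539692)]
-1 1 -1 [np.float64(274.5903705545789), np.float64(266.20732488498265)]
-1 -1 1 [np.float64(194.61100574471817), np.float64(278.8539239110436)]
-1 -1 -1 [np.float64(235.9547507337363), np.float64(305.45420131553374)]
```

```bash
python3 -m jog '[[[-0.14,0,-0.06,0,1],[0,0,0,0,0.6],[0,0,0,0,0.6],[0,0,0,0,0.6],[0,0,0,0,0.6]]]' 20
python3 - <<'E'
from workcell import camera
import cv2,numpy as np
s=camera("scene")
cv2.imwrite("pics/v4.png",cv2.resize(s[220:370,170:320],(600,600),interpolation=cv2.INTER_CUBIC))
E
```

```text
time: 4.35
ee_pos: [0.5102, 0.453, 0.0921]
tcp_rot: [180.0, -0.0, 119.7]
wrist_force: [0.6, 0.0, -0.5]
opening: 0.0514
grasp_force: 0.0
```

View pics/v4.png

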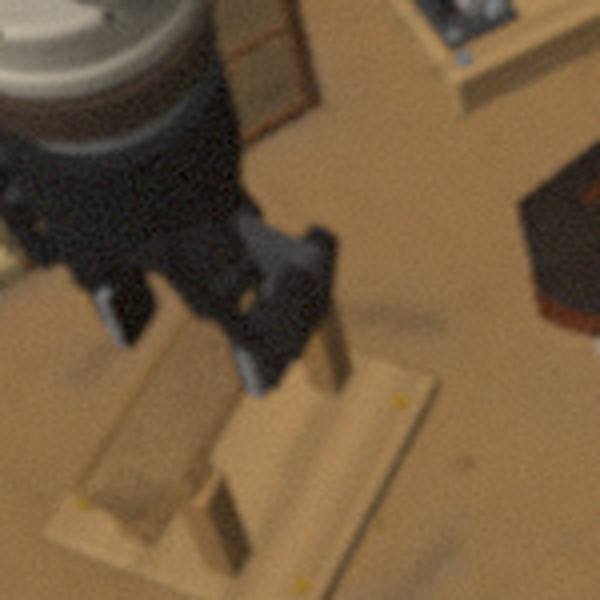

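```bash
python3 -m jog '[[[0.09,0.05,0,0,0.5],[0.09,0.05,0,0,0.45],[0,0,0,0,0.4],[0,0,0,0,0.3],[0,0,0,0,0.2],[0,0,0,0,0.2]]]' 20;python3 -m jog '[[[0,0,0,0,0],[0,0,0,0,0],[0,0,0,0,0]]]' 25
python3 - <<'E'
from workcell import camera
import cv2,numpy as np
s=camera("scene")
cv2.imwrite("pics/v5.png",cv2.resize(s[220:370,170:320],(600,600),interpolation=cv2.INTER_CUBIC))
E
```

```text
time: 5.0
ee_pos: [0.5184, 0.4575, 0.093]
tcp_rot: [-180.0, -0.0, 119.7]
wrist_force: [-5.4, -3.5, 8.3]
opening: 0.0172
grasp_force: 4.8
time: 5.3
ee_pos: [0.5178, 0.4573, 0.0945]
tcp_rot: [-180.0, -0.0, 119.7]
wrist_force: [-9.6, -6.8, 16.8]
opening: 0.0094
grasp_force: 23.3
```

View pics/v5.png

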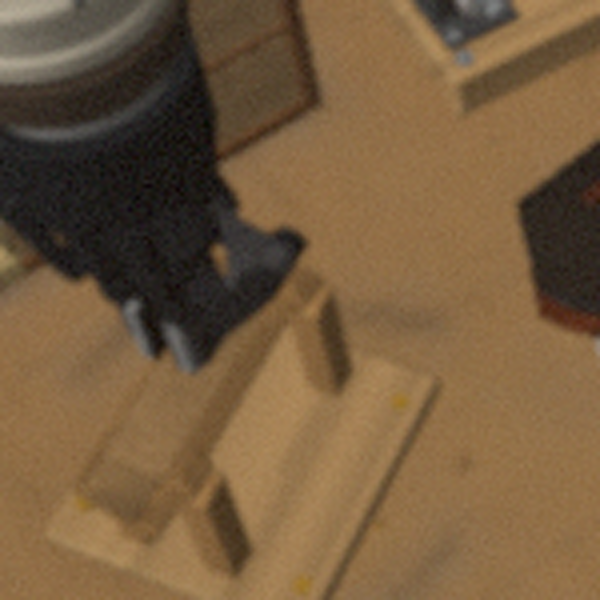

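```bash
python3 -m jog '[[[0,0,0.1,0,1],[0,0,0,0,1],[0,0,0,0,1],[0,0,0,0,1],[-0.05,-0.05,-0.2,0,1],[0,0,-0.2,0,1],[0,0,-0.1,0,1],[0,0,0,0,1]]]' 20;python3 -m jog '[[[0,0,0,0,0.6],[0,0,0,0,0.6],[0,0,0,0,0.6],[0,0,0,0,0.6]]]';  python3 - <<'E'
from workcell import camera
import cv2,numpy as np
s=camera("scene")
cv2.imwrite("pics/v6.png",cv2.resize(s[220:370,170:320],(600,600),interpolation=cv2.INTER_CUBIC))
E
```

```text
time: 6.15
ee_pos: [0.5162, 0.455, 0.0704]
tcp_rot: [-179.9, 0.0, 119.7]
wrist_force: [0.2, -0.0, 0.3]
opening: 0.0854
grasp_force: 0.0
time: 6.55
ee_pos: [0.5168, 0.4555, 0.0722]
tcp_rot: [180.0, -0.0, 119.7]
wrist_force: [0.4, 0.3, 0.2]
opening: 0.0515
grasp_force: 0.0
```

```bash
python3 -m jog '[[[0.05,0.03,0,0,0.5],[0.05,0.03,0,0,0.45],[0,0,0,0,0.4],[0,0,0,0,0.35],[0,0,0,0,0.32],[0,0,0,0,0.32]]]' 20;python3 -m jog '[[[0,0,0,0,0.2],[0,0,0,0,0.2],[0,0,0,0,0.2]]]' 25
```

```text
time: 7.2
ee_pos: [0.5221, 0.4588, 0.0726]
tcp_rot: [179.9, -0.0, 119.7]
wrist_force: [1.2, -0.3, 5.2]
opening: 0.0299
grasp_force: 19.1
time: 7.5
ee_pos: [0.5221, 0.4588, 0.0726]
tcp_rot: [179.9, -0.0, 119.7]
wrist_force: [1.3, 0.5, 6.4]
opening: 0.0296
grasp_force: 22.7
```

```bash
python3 -m jog '[[[0,0,0.2,0,0.2],[0,0,0.2,0,0.1],[0,0,0.3,0,0],[0,0,0.3,0,0],[0,0,0,0,0]]]' 40;python3 -m jog '[[[0,0,0.6,0,0],[0,0,0.6,0,0],[0,0,0,0,0],[0,0,0,0,0]]]' 60
```

```text
time: 8.0
ee_pos: [0.522, 0.4588, 0.1237]
tcp_rot: [179.9, -0.0, 119.7]
wrist_force: [0.4, -0.2, -0.6]
opening: 0.0236
grasp_force: 39.6
time: 8.4
ee_pos: [0.5217, 0.4585, 0.1812]
tcp_rot: [-180.0, 0.0, 119.7]
wrist_force: [0.4, -0.7, -2.0]
opening: 0.0227
grasp_force: 64.1
```

```bash
python3 -m jog '[[[-0.66,-0.24,0,0,0],[-0.66,-0.24,0,0,0],[-0.65,-0.25,0,0,0],[0,0,-0.8,0,0],[0,0,-0.8,0,0],[0,0,-0.6,0,0],[0,0,0,0,0]]]';  python3 - <<'E'
from workcell import camera
import cv2,numpy as np
cv2.imwrite("pics/v7s.png",camera("scene"));cv2.imwrite("pics/v7t.png",camera("top"))
E
```

```text
time: 9.1
ee_pos: [0.4203, 0.4191, 0.0652]
tcp_rot: [-179.4, 0.2, 119.7]
wrist_force: [-0.9, -0.1, -1.7]
opening: 0.0229
grasp_force: 64.0
```

```bash
python3 -m jog '[[[0,0,-0.2,0,0],[0,0,-0.1,0,0],[0,0,-0.1,0,0],[0,0,0,0,0]]]'; python3 -m jog '[[[0,0,-0.1,0,0],[0,0,-0.06,0,0],[0,0,0,0,0]]]'
```

```text
time: 9.6
ee_pos: [0.423, 0.4218, 0.0513]
tcp_rot: [-180.0, 0.0, 119.7]
wrist_force: [-0.9, -0.6, -1.8]
opening: 0.0229
grasp_force: 64.1
time: 9.9
ee_pos: [0.4229, 0.4217, 0.0433]
tcp_rot: [-180.0, 0.0, 119.7]
wrist_force: [0.2, -0.5, -0.4]
opening: 0.0228
grasp_force: 64.1
```

```bash
python3 -m jog '[[[0,0,-0.04,0,0],[0,0,0,0,0]]]'; python3 -m jog '[[[0,0,-0.04,0,0],[0,0,0,0,0]]]';python3 -m jog '[[[0,0,-0.04,0,0],[0,0,0,0,0]]]'
```

```text
time: 10.1
ee_pos: [0.4231, 0.4218, 0.0416]
tcp_rot: [-180.0, 0.0, 119.7]
wrist_force: [-0.1, -0.9, -1.7]
opening: 0.023
grasp_force: 64.1
time: 10.3
ee_pos: [0.4231, 0.4218, 0.0396]
tcp_rot: [-180.0, 0.0, 119.7]
wrist_force: [0.1, -0.3, -1.6]
opening: 0.023
grasp_force: 64.1
time: 10.5
ee_pos: [0.423, 0.4218, 0.0375]
tcp_rot: [-180.0, 0.0, 119.7]
wrist_force: [0.4, -0.4, -0.8]
opening: 0.0231
grasp_force: 64.1
```

```bash
for i in 1; do :; done; python3 -m jog '[[[0,0,-0.04,0,0],[0,0,0,0,0]]]'; python3 -m jog '[[[0,0,-0.04,0,0],[0,0,0,0,0]]]';python3 -m jog '[[[0,0,-0.04,0,0],[0,0,0,0,0]]]'
```

```text
time: 10.7
ee_pos: [0.423, 0.4218, 0.0355]
tcp_rot: [-180.0, 0.0, 119.7]
wrist_force: [-0.2, -0.7, -0.8]
opening: 0.0228
grasp_force: 64.1
time: 10.9
ee_pos: [0.423, 0.4218, 0.0335]
tcp_rot: [-180.0, 0.0, 119.7]
wrist_force: [-0.6, 0.7, -1.5]
opening: 0.0232
grasp_force: 64.1
time: 11.1
ee_pos: [0.423, 0.4218, 0.0315]
tcp_rot: [-180.0, 0.0, 119.7]
wrist_force: [-0.7, -0.8, -1.2]
opening: 0.023
grasp_force: 64.1
```

```bash
python3 -m jog '[[[0,0,-0.04,0,0],[0,0,0,0,0]]]'; python3 -m jog '[[[0,0,-0.04,0,0],[0,0,0,0,0]]]';python3 -m jog '[[[0,0,-0.04,0,0],[0,0,0,0,0]]]';python3 -m jog '[[[0,0,-0.04,0,0],[0,0,0,0,0]]]'
```

```text
time: 11.3
ee_pos: [0.423, 0.4218, 0.0295]
tcp_rot: [-180.0, 0.0, 119.7]
wrist_force: [-0.0, -0.5, -1.1]
opening: 0.0232
grasp_force: 64.1
time: 11.5
ee_pos: [0.423, 0.4218, 0.0275]
tcp_rot: [-180.0, 0.0, 119.7]
wrist_force: [0.5, -0.2, -0.6]
opening: 0.023
grasp_force: 64.1
time: 11.7
ee_pos: [0.423, 0.4218, 0.0255]
tcp_rot: [-180.0, 0.0, 119.7]
wrist_force: [-0.7, -0.3, -1.6]
opening: 0.023
grasp_force: 64.1
time: 11.9
ee_pos: [0.423, 0.4218, 0.0235]
tcp_rot: [-180.0, 0.0, 119.7]
wrist_force: [0.6, -0.3, -1.1]
opening: 0.0229
grasp_force: 64.1
```

```bash
python3 -m jog '[[[0,0,-0.04,0,0],[0,0,0,0,0]]]'; python3 -m jog '[[[0,0,-0.04,0,0],[0,0,0,0,0]]]';python3 -m jog '[[[0,0,-0.04,0,0],[0,0,0,0,0]]]'
```

```text
time: 12.1
ee_pos: [0.423, 0.4218, 0.0215]
tcp_rot: [-180.0, 0.0, 119.7]
wrist_force: [-0.1, -0.7, -1.3]
opening: 0.023
grasp_force: 64.1
time: 12.3
ee_pos: [0.423, 0.4218, 0.0195]
tcp_rot: [-180.0, 0.0, 119.7]
wrist_force: [-0.4, -0.3, -2.0]
opening: 0.0227
grasp_force: 64.1
time: 12.5
ee_pos: [0.423, 0.4218, 0.0175]
tcp_rot: [-180.0, 0.0, 119.7]
wrist_force: [0.6, -0.5, -0.4]
opening: 0.0228
grasp_force: 64.1
```

Run:
```python
from workcell import camera
from h import *
import cv2
s=camera("scene")
q=[int(v) for v in proj("scene",[.423,.4218,.03])];print(q)
x0,y0=max(q[0]-75,0),min(max(q[1]-75,0),330)
a=cv2.resize(s[y0:y0+150,x0:x0+150],(400,400),interpolation=cv2.INTER_CUBIC)
m=cv2.imread("pics/v7s.png");q=[int(v) for v in proj("scene",[.423,.4218,.065])]
b=cv2.resize(m[q[1]-75:q[1]+75,q[0]-75:q[0]+75],(400,400),interpolation=cv2.INTER_CUBIC)
print(x0,y0,q);cv2.imwrite("pics/v8.png",np.hstack([a,b]))
```

```text
[275, 363]
200 288 [273, 353]
```

View pics/v8.png

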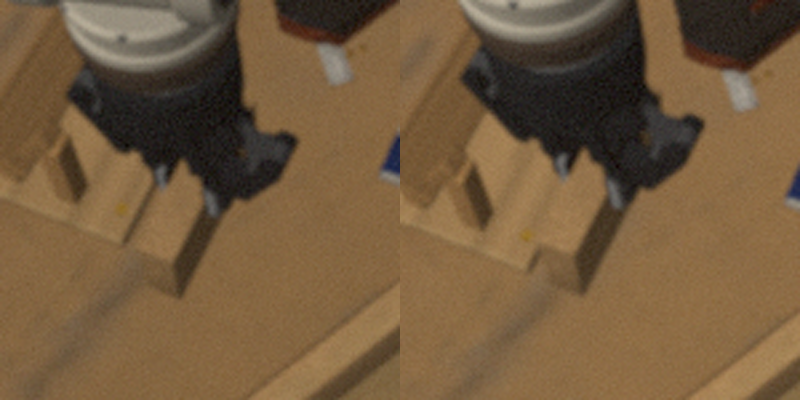

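Run:
```python
from h import *
f=lambda q:[int((q[0]-200)*2.667),int((q[1]-288)*2.667)]
for a,b,d,X in block([.423,.4218,.035],29.7,0): print(a,b,d,f(proj("scene",X)))
print(ray("scene",200+180/2.667,288+297/2.667,0),ray("scene",200+178/2.667,288+263/2.667,.06),ray("scene",200+133/2.667,288+248/2.667,.06))
```

```text
1 1 1 [132, 252]
1 1 -1 [170, 267]
1 -1 1 [147, 292]
1 -1 -1 [183, 307]
-1 1 1 [219, 91]
-1 1 -1 [254, 104]
-1 -1 1 [227, 137]
-1 -1 -1 [261, 150]
[0.393517   0.46110369 0.        ] [0.38720866 0.45831877 0.06      ] [0.41035685 0.47368168 0.06      ]
```

```bash
python3 -m jog '[[[0,0,-0.04,0,0],[0,0,0,0,0]]]'; python3 -m jog '[[[0,0,-0.04,0,0],[0,0,0,0,0]]]';python3 -m jog '[[[0,0,-0.04,0,0],[0,0,0,0,0]]]'
```

```text
time: 12.75
ee_pos: [0.423, 0.4218, 0.0155]
tcp_rot: [-180.0, 0.0, 119.7]
wrist_force: [-0.4, 0.8, -1.5]
opening: 0.0225
grasp_force: 64.1
time: 12.95
ee_pos: [0.423, 0.4218, 0.0135]
tcp_rot: [-180.0, 0.0, 119.7]
wrist_force: [-0.7, -0.3, -1.1]
opening: 0.0231
grasp_force: 64.1
time: 13.15
ee_pos: [0.423, 0.4218, 0.0115]
tcp_rot: [-180.0, 0.0, 119.7]
wrist_force: [-0.0, -0.0, -2.1]
opening: 0.023
grasp_force: 64.1
```

```bash
python3 -m jog '[[[0,0,-0.04,0,0],[0,0,0,0,0]]]'; python3 -m jog '[[[0,0,-0.04,0,0],[0,0,0,0,0]]]';python3 -m jog '[[[0,0,-0.04,0,0],[0,0,0,0,0]]]'
```

```text
time: 13.35
ee_pos: [0.4233, 0.422, 0.0102]
tcp_rot: [180.0, -0.0, 119.7]
wrist_force: [0.9, -0.5, 1.0]
opening: 0.0227
grasp_force: 64.1
time: 13.55
ee_pos: [0.424, 0.4222, 0.0094]
tcp_rot: [179.9, -0.0, 119.6]
wrist_force: [0.5, -3.0, 9.1]
opening: 0.0231
grasp_force: 60.8
time: 13.75
ee_pos: [0.4244, 0.4225, 0.0091]
tcp_rot: [179.8, -0.0, 119.6]
wrist_force: [-1.8, -5.4, 20.7]
opening: 0.0229
grasp_force: 62.4
```

```bash
python3 -m jog '[[[0,0,0.04,0,0.1],[0,0,0,0,0.5],[0,0,0,0,0.5],[0,0,0,0,0.5],[0,0,0.2,0,0.5],[0,0,0.2,0,0.5],[0,0,0.02,0,0.5],[0,0,0,0,0.5]]]' 20; python3 -m jog '[[[0,0,0,0,0.3],[0,0,0,0,0.2],[0,0,0,0,0.1],[0,0,0,0,0],[0,0,0,0,0]]]' 30
```

```text
time: 14.55
ee_pos: [0.4235, 0.4223, 0.0297]
tcp_rot: [179.9, -0.0, 119.7]
wrist_force: [-0.2, -0.0, 0.7]
opening: 0.0423
grasp_force: 0.0
time: 15.05
ee_pos: [0.4231, 0.4218, 0.0288]
tcp_rot: [-180.0, 0.0, 119.7]
wrist_force: [-0.3, -0.2, 1.8]
opening: 0.0229
grasp_force: 29.7
```

```bash
python3 -m jog '[[[0,0,0.9,0,0],[0,0,0.9,0,0],[0,0,0.9,0,0],[0,0,0.8,0,0],[0.39,-0.83,0,-1,0],[0.39,-0.83,0,-1,0],[0.39,-0.83,0,-1,0],[0.39,-0.83,0,-1,0]]]' 40; python3 -m jog '[[[0.39,-0.83,0,-1,0],[0.39,-0.83,0,-1,0],[0.39,-0.83,0,-0.84,0],[0.8,0.05,0,0,0],[0.6,0,0,0,0],[0.5,0,0,0,0],[0.2,0,0,0,0],[0,0,0,0,0]]]'
```

```text
time: 15.85
ee_pos: [0.5015, 0.2543, 0.2034]
tcp_rot: [-180.0, 0.0, 99.5]
wrist_force: [1.0, 0.8, -1.6]
opening: 0.0228
grasp_force: 40.5
time: 16.65
ee_pos: [0.6655, 0.1336, 0.2019]
tcp_rot: [-179.9, 0.0, 85.4]
wrist_force: [-0.3, 0.2, -1.5]
opening: 0.0221
grasp_force: 40.5
```

```bash
python3 -m jog '[[[0,0,-0.8,0,0],[0,0,-0.8,0,0],[0,0,-0.5,0,0],[0,0,-0.4,0,0],[0,0,-0.22,0,0],[0,0,0,0,0]]]'; python3 -m jog '[[[0,0,-0.06,0,0],[0,0,0,0,0]]]'
```

```text
time: 17.25
ee_pos: [0.6633, 0.1338, 0.0664]
tcp_rot: [-179.9, 0.0, 85.5]
wrist_force: [-0.2, 0.1, -1.2]
opening: 0.0223
grasp_force: 40.5
time: 17.45
ee_pos: [0.6651, 0.1341, 0.066]
tcp_rot: [179.9, -0.0, 85.5]
wrist_force: [-0.8, 0.1, -1.1]
opening: 0.0222
grasp_force: 40.5
```

```bash
python3 -m jog '[[[0,0,0,0,0]]]'; python3 -m jog '[[[0,0,-0.04,0,0],[0,0,0,0,0]]]'; python3 -m jog '[[[0.06,0,0,0,0],[0.06,0,0,0,0],[0,0,0,0,0]]]'
```

```text
time: 17.55
ee_pos: [0.6651, 0.134, 0.066]
tcp_rot: [179.9, -0.0, 85.5]
wrist_force: [-0.1, -0.8, -0.6]
opening: 0.0221
grasp_force: 40.5
time: 17.75
ee_pos: [0.6647, 0.1339, 0.0629]
tcp_rot: [180.0, -0.0, 85.5]
wrist_force: [1.3, 0.1, -1.9]
opening: 0.0225
grasp_force: 40.5
time: 18.05
ee_pos: [0.6711, 0.1339, 0.0628]
tcp_rot: [180.0, -0.0, 85.5]
wrist_force: [0.6, -0.5, -1.0]
opening: 0.0222
grasp_force: 40.5
```

Push toward the fence in 2 mm steps.

```bash
python3 -m jog '[[[0.04,0,-0.04,0,0],[0,0,0,0,0]]]'; python3 -m jog '[[[0.04,0,0,0,0],[0,0,0,0,0]]]'; python3 -m jog '[[[0.04,0,0,0,0],[0,0,0,0,0]]]'
```

```text
time: 18.25
ee_pos: [0.6727, 0.1339, 0.0604]
tcp_rot: [-180.0, 0.0, 85.5]
wrist_force: [0.8, -0.1, -1.6]
opening: 0.0221
grasp_force: 40.5
time: 18.45
ee_pos: [0.6748, 0.1339, 0.0609]
tcp_rot: [180.0, -0.0, 85.5]
wrist_force: [-0.0, -0.8, -1.5]
opening: 0.0221
grasp_force: 40.5
time: 18.65
ee_pos: [0.6768, 0.1339, 0.0608]
tcp_rot: [180.0, -0.0, 85.5]
wrist_force: [-0.4, 0.3, -2.1]
opening: 0.0221
grasp_force: 40.5
```

```bash
python3 -m jog '[[[0.04,0,0,0,0],[0,0,0,0,0]]]'; python3 -m jog '[[[0.03,0,0,0,0],[0,0,0,0,0]]]'
```

```text
time: 18.85
ee_pos: [0.6788, 0.1339, 0.0608]
tcp_rot: [-180.0, -0.0, 85.5]
wrist_force: [-0.2, -0.2, -1.2]
opening: 0.0222
grasp_force: 40.5
time: 19.05
ee_pos: [0.6796, 0.134, 0.0608]
tcp_rot: [-179.9, -0.0, 85.5]
wrist_force: [-3.3, 0.5, 0.4]
opening: 0.0225
grasp_force: 40.7
```

```bash
python3 -m jog '[[[0.03,0,0,0,0],[0,0,0,0,0]]]'; python3 -m jog '[[[0,0,-0.04,0,0],[0,0,0,0,0]]]'; python3 -m jog '[[[0,0,-0.04,0,0],[0,0,0,0,0]]]'
```

```text
time: 19.25
ee_pos: [0.6803, 0.134, 0.0608]
tcp_rot: [-179.8, 0.0, 85.5]
wrist_force: [-7.5, -0.2, 2.5]
opening: 0.0217
grasp_force: 41.1
time: 19.45
ee_pos: [0.6803, 0.134, 0.0588]
tcp_rot: [-179.9, 0.0, 85.5]
wrist_force: [-7.7, -0.2, 2.7]
opening: 0.0224
grasp_force: 41.0
time: 19.65
ee_pos: [0.6805, 0.1339, 0.0586]
tcp_rot: [-179.9, -0.0, 85.5]
wrist_force: [-11.0, -1.2, 12.5]
opening: 0.022
grasp_force: 42.1
```

```bash
python3 -m jog '[[[-0.03,0,0.02,0,0],[0,0,0,0,0.15]]]' 20; python3 -m jog '[[[0,0,0,0,0.4],[0,0,0,0,0.55],[0,0,0,0,0.55],[0,0,0,0,0.55]]]'
python3 - <<'E'
from workcell import camera
import cv2
cv2.imwrite("pics/v9s.png",camera("scene"))
E
```

```text
time: 19.85
ee_pos: [0.68, 0.1339, 0.0587]
tcp_rot: [180.0, -0.0, 85.5]
wrist_force: [-5.0, 0.0, 7.3]
opening: 0.0223
grasp_force: 41.5
time: 20.25
ee_pos: [0.6803, 0.1338, 0.0577]
tcp_rot: [180.0, 0.0, 85.5]
wrist_force: [-0.7, -0.4, -0.7]
opening: 0.0471
grasp_force: 0.0
```

```bash
python3 -m jog '[[[0,0,0.3,0,0.6],[0,0,0.8,0,0.6],[0,0,0.9,0,0.6],[0,0,0.9,0,0.6],[-0.9,-0.3,0,-1,0.6],[-0.9,-0.4,0,-1,0.6],[-0.9,-0.4,0,-1,0.6],[-0.9,-0.4,0,-1,0.6]]]'; python3 -m jog '[[[-0.9,-0.4,0,-1,0.6],[-0.9,-0.4,0,-1,0.6],[0,-0.9,0,-1,0.6],[0,-0.9,0,-1,0.6],[0,-0.9,0,-1,0.6],[0,0,0,-1,0.6]]]'
python3 - <<'E'
from workcell import camera
from h import *
import cv2
np.set_printoptions(precision=4,suppress=True)
o=np.array([.6759,.1307]);R=np.array([[.9969,.0785],[-.0785,.9969]])
for n in("top","scene"):
    a=camera(n);cv2.imwrite(f"pics/v10{n}.png",a);b=cv2.imread(f"pics/{n}0.png")
    d=cv2.absdiff(cv2.GaussianBlur(a,(3,3),0),cv2.GaussianBlur(b,(3,3),0)).max(2)
    x,y,w,h=(305,160,125,65) if n=="top" else (255,155,140,100)
    m=np.zeros_like(d);m[y:y+h,x:x+w]=(d[y:y+h,x:x+w]>18)*255
    m=cv2.morphologyEx(m,cv2.MORPH_OPEN,np.ones((2,2)))
    cs=sorted(cv2.findContours(m,0,1)[0],key=cv2.contourArea)[::-1][:3]
    for c in cs:
        r=cv2.minAreaRect(c);print(n,cv2.contourArea(c),cv2.boundingRect(c),r)
    if n=="top":
        for p in cv2.boxPoints(cv2.minAreaRect(cs[0])):
            X=ray(n,*p,.09);print("jig",R.T@(X[:2]-o))
E
```

```text
time: 21.1
ee_pos: [0.4986, 0.0583, 0.2038]
tcp_rot: [179.9, -0.0, 65.3]
wrist_force: [0.9, -0.7, 2.4]
opening: 0.0513
grasp_force: 0.0
time: 21.7
ee_pos: [0.4097, -0.1203, 0.2042]
tcp_rot: [179.9, -0.0, 35.0]
wrist_force: [0.4, 0.3, 0.1]
opening: 0.0512
grasp_force: 0.0
top 649.5 (352, 173, 50, 21) ((376.57879638671875, 182.77926635742188), (49.284629821777344, 18.027036666870117), 3.6913859844207764)
jig [-0.031   0.0535]
jig [0.0113 0.0532]
jig [ 0.011 -0.058]
jig [-0.0313 -0.057 ]
scene 513.5 (300, 177, 50, 31) ((325.7000427246094, 192.4000244140625), (11.180339813232422, 54.560054779052734), 63.43495178222656)
scene 426.5 (298, 162, 52, 30) ((323.4828796386719, 174.96234130859375), (14.565863609313965, 52.22193145751953), 65.55604553222656)
scene 12.5 (299, 194, 5, 5) ((301.0, 196.0), (4.0, 4.0), 90.0)
```

Run:
```python
from h import *
import cv2
np.set_printoptions(precision=4,suppress=True)
o=np.array([.679,.1307]);R=np.array([[.9969,.0785],[-.0785,.9969]])
for n in("top","scene"):
    a=cv2.imread(f"pics/{n}0.png").astype(int)
    x,y,w,h=(305,165,30,55) if n=="top" else (255,160,50,50)
    m=((a.max(2)<45)*255).astype(np.uint8);k=np.zeros_like(m);k[y:y+h,x:x+w]=m[y:y+h,x:x+w]
    for c in sorted(cv2.findContours(k,0,1)[0],key=cv2.contourArea)[::-1][:3]:
        r=cv2.minAreaRect(c);X=ray(n,*r[0],.185);print(n,cv2.contourArea(c),r,X,R.T@(X[:2]-o))
        for p in cv2.boxPoints(r): print("   ",R.T@(ray(n,*p,.185)[:2]-o))
for s in np.linspace(0,85,9):
    t=np.radians(s-10);print(s,np.r_[o+R@[-.074,.1-.135*np.sin(t)],.052+.135*np.cos(t)-.019])
```

```text
top 130.0 ((320.37939453125, 193.06765747070312), (7.209471225738525, 24.466182708740234), 4.39870548248291) [0.6162 0.2554 0.185 ] [-0.0724  0.1194]
    [-0.0982  0.1269]
    [-0.0461  0.1266]
    [-0.0463  0.1117]
    [-0.0984  0.1122]
top 1.0 ((328.0000305175781, 177.00001525878906), (2.683281421661377, 0.8944271206855774), 26.56505012512207) [0.6504 0.2392 0.185 ] [-0.037   0.1059]
    [-0.0368  0.1088]
    [-0.035   0.1081]
    [-0.0372  0.103 ]
    [-0.039   0.1037]
scene 162.0 ((282.2540588378906, 184.2049102783203), (27.78400230407715, 7.810249328613281), 50.194427490234375) [0.6161 0.2609 0.185 ] [-0.0729  0.1249]
    [-0.0443  0.132 ]
    [-0.0393  0.1175]
    [-0.1006  0.118 ]
    [-0.1049  0.132 ]
scene 0.0 ((272.0, 187.5), (1.0, 0.0), -90.0) [0.6205 0.2788 0.185 ] [-0.07   0.143]
    [-0.071   0.1436]
    [-0.071   0.1436]
    [-0.069   0.1425]
    [-0.069   0.1425]
0.0 [0.6149 0.2596 0.1659]
10.625 [0.613  0.2347 0.168 ]
21.25 [0.611  0.2099 0.1654]
31.875 [0.6091 0.1861 0.1583]
42.5 [0.6074 0.1639 0.1469]
53.125 [0.6058 0.1442 0.1315]
63.75 [0.6045 0.1277 0.1128]
74.375 [0.6035 0.1149 0.0914]
85.0 [0.6028 0.1062 0.0679]
```

```bash
python3 -m jog '[[[0,0,0.9,-1,1],[0,0.5,0.6,-1,1],[0.11,0.9,0,-1,1],[0.11,0.9,0,-1,1],[0.11,0.9,0,-1,1],[0.11,0.9,0,-1,1],[0.11,0.9,0,-1,1],[0.11,0.9,0,-0.9,1]]]' 60; python3 -m jog '[[[0.2,0.9,0,0,1],[0.8,0.3,0,0,1],[0.8,0.3,0,0,1],[0.8,0.3,0,0,1],[0.6,0.1,0,0,1],[0,0,0,0,1]]]'
```

```text
time: 22.6
ee_pos: [0.4542, 0.0657, 0.2789]
tcp_rot: [-174.8, 0.1, 4.9]
wrist_force: [0.0, -1.6, 0.3]
opening: 0.0853
grasp_force: 0.0
time: 23.2
ee_pos: [0.6207, 0.1226, 0.2751]
tcp_rot: [-173.2, 0.3, 8.0]
wrist_force: [0.7, -1.0, -0.5]
opening: 0.0856
grasp_force: 0.0
```

```bash
python3 -m jog '[[[0,0,0,0,1],[0,0,0,0,1]]]'; python3 -c "
from workcell import sensors;o=sensors.get_obs();print(o['q'].round(1),o['qd'].round(1),o['joint_efforts'].round(1),o['torque'].round(2))"
```

```text
time: 23.4
ee_pos: [0.6175, 0.1213, 0.2792]
tcp_rot: [-173.2, 0.1, 7.9]
wrist_force: [0.2, 0.2, 0.1]
opening: 0.0853
grasp_force: 0.0
[  7.8  19.5  35.5 106.1   6.8 179.9] [-0.3 -1.3 -0.5 -0.1 -0.   0.3] [  0.2 -63.   43.9  -0.1   0.4  -0. ] [-0.15 -0.03  0.01]
```

```bash
python3 -m jog '[[[0,0.3,0,1,1],[0,0.3,0,1,1],[0,0.3,0,1,1],[0,0.3,0,1,1],[0,0.3,0,1,1],[0,0.3,0,1,1],[0,0.3,0,1,1],[0,0.3,0,1,1]]]'; python3 -m jog '[[[0,0,0,1,1],[0,0,0,1,1],[0,0,0,1,1],[0,0,0,1,1],[0,0,0,1,1],[0,0,0,1,1],[0,0,0,1,1],[0,0,0,1,1]]]';python3 -m jog '[[[0,0,0,1,1],[0,0,0,1,1],[0,0,0,1,1],[0,0,0,1,1],[0,0,0,1,1],[0,0,0,1,1],[0,0,0,1,1],[0,0,0,1,1]]]';python3 -m jog '[[[0,0,0,1,1],[0,0,0,1,1],[0,0,0,1,1],[0,0,0,1,1],[0,0,0,1,1],[0,0,0,1,1],[0,0,0,1,1],[0,0,0,1,1]]]'
```

```text
time: 24.2
ee_pos: [0.6173, 0.2411, 0.2803]
tcp_rot: [-173.3, 0.0, 48.0]
wrist_force: [0.7, 0.1, -0.0]
opening: 0.0853
grasp_force: 0.0
time: 25.0
ee_pos: [0.6174, 0.2405, 0.2802]
tcp_rot: [-173.4, 0.1, 88.0]
wrist_force: [1.1, 0.3, -0.4]
opening: 0.0853
grasp_force: 0.0
time: 25.8
ee_pos: [0.6174, 0.2405, 0.2802]
tcp_rot: [-173.4, 0.2, 128.0]
wrist_force: [0.0, 0.5, -1.1]
opening: 0.0854
grasp_force: 0.0
time: 26.6
ee_pos: [0.6174, 0.2405, 0.2802]
tcp_rot: [-173.3, 0.2, 168.0]
wrist_force: [-0.4, 0.7, 0.1]
opening: 0.0857
grasp_force: 0.0
```

```bash
python3 -m jog '[[[-0.02,0.3,0,0.8,1],[0,0,-0.3,0.7,1],[0,0,-0.4,0,1],[0,0,-0.4,0,1],[0,0,-0.5,0,1],[0,0,-0.4,0,1],[0,0,-0.25,0,1],[0,0,0,0,1]]]'
```

```text
time: 27.4
ee_pos: [0.6159, 0.2552, 0.1654]
tcp_rot: [-173.2, 0.1, 175.3]
wrist_force: [-0.9, -0.2, 0.2]
opening: 0.0855
grasp_force: 0.0
```

Close slowly.

```bash
python3 -m jog '[[[0,0,0,0,0.6],[0,0,0,0,0.4],[0,0,0,0,0.3],[0,0,0,0,0.2],[0,0,0,0,0.15],[0,0,0,0,0.1],[0,0,0,0,0],[0,0,0,0,0]]]' 30; python3 -m jog '[[[0,0,0,0,0],[0,0,0,0,0]]]' 60
```

```text
time: 28.2
ee_pos: [0.6175, 0.2558, 0.1659]
tcp_rot: [-173.3, 0.2, 175.3]
wrist_force: [0.1, 0.2, 2.6]
opening: -0.0002
grasp_force: 1.2
time: 28.4
ee_pos: [0.6175, 0.2558, 0.1659]
tcp_rot: [-173.3, 0.2, 175.3]
wrist_force: [0.7, 1.7, 2.7]
opening: -0.0003
grasp_force: 1.4
```

Run:
```python
from h import *
from workcell import camera
import cv2
print(tri((282.25,184.2),(320.38,193.07)))
a=camera("scene");t=camera("top");cv2.imwrite("pics/v11s.png",a);cv2.imwrite("pics/v11t.png",t)
b=cv2.imread("pics/scene0.png")
# ASCII gray of scene around the jig, 2px cells
def asc(im,x,y,w,h):
    g=cv2.resize(cv2.cvtColor(im,cv2.COLOR_BGR2GRAY)[y:y+h,x:x+w],(w//2,h//3),interpolation=cv2.INTER_AREA)
    for r in g: print("".join(" .:-=+*#%@"[min(9,int(v)//20)] for v in r))
asc(a,245,130,150,120)
for X in([.616,.258,.185],[.6175,.2558,.166]): print(proj("scene",X))
```

```text
(array([0.6191, 0.257 , 0.1798]), array([2.9]))
.......................:::::...-==-:::::-+***************************+====+
.......................::--:...::::::::::+************************+====+++*
.................:.....::::...::::::.::::+*********************+====+++*++*
.......................:::...-========++==*******************+===+++**+++++
:......................::...-+***++**++*******************+====++****+*++++
:......................=-..:+**************************+====++****++*+*++++
:.....................::...=***************#********++===++****+*++++++++++
::--:.................:...=**********************++===++*********++++++++++
::-+++=::................-*****************#***+====+***********+***+++++++
:-::-==++=......:.....:--+******************+===++++*****************+++*++
.::....:--...........-++*****************+===++++***************+++*++*++++
.....................=+++*************++=+++**++++++***#*******++++++++++++
.................:=-.-+++++********+++++******+++=-=*+*********++++++++++++
...........::...----::+++++++****+++********++==----==+***#**+++
[... 1416 characters left out ...]
======++++++******+-::...:::::::-=-::..
-+*************##*===++***###*+========++*****++++*++-:::....:::::::.::-::.
:=**************##*++**###*+========++***********++=:......::::::::.:::::::
:-+*******************#*+=======+++++***********+=:.......::.:::.:::::::.:.
:-+*************+**#*+=======++***************+=::::....::::......::::::.::
-:=+****************======++****************+=:::.....:--:.:.:::.:....:.:::
---+*+**************+===+*****************+=::.....:::=+-:.:::.:.:.::::::::
-+++****************++******************+=::::...:::::::::::::..:..::::.:.:
[np.float64(283.7316481741484), np.float64(183.47844085155154)]
[np.float64(285.28579807629467), np.float64(190.27608957096436)]
```

```bash
python3 -m jog '[[[0,0,0.1,0,0],[0,0,0.1,0,0],[0,0,0,0,0]]]' 20; python3 -m jog '[[[0,0,0.4,0,0.3],[0,0,0.4,0,0.6],[0,0,0.6,0,1],[0,0,0.6,0,1],[0,0,0,0,1]]]'
python3 - <<'E'
from h import *
from workcell import camera
import cv2
a=camera("scene");cv2.imwrite("pics/v12s.png",a)
b=cv2.imread("pics/scene0.png")
def asc(im,x,y,w,h):
    g=cv2.cvtColor(im,cv2.COLOR_BGR2GRAY)[y:y+h:2,x:x+w]
    for i,r in enumerate(g): print("%3d "%(y+2*i)+"".join(" .:-=+*#%@"[min(9,int(v)//20)] for v in r))
asc(b,255,160,60,56);print();asc(a,255,160,60,56)
E
```

```text
time: 28.8
ee_pos: [0.6176, 0.2556, 0.1766]
tcp_rot: [-173.3, 0.2, 175.2]
wrist_force: [0.9, 1.5, 1.0]
opening: -0.0001
grasp_force: 0.0
time: 29.3
ee_pos: [0.618, 0.2558, 0.2801]
tcp_rot: [-173.4, 0.5, 175.2]
wrist_force: [-0.3, 0.2, -0.3]
opening: 0.0725
grasp_force: 0.0
160 +++++++++++++++++++++++++=+===+++++++***********************
162 +++++++++++++++++++++++++++==+=++++++++*********************
164 ++++++++++++++++++++++++++++=+=====++++++*******************
166 ++++++++++++++****++++++++++++++======++++++****************
168 ++++++++++++**####**+=+++++++++=++====+++==++**************+
170 +++++++++++*######*+====+++++++++++++==++++++++*+*******++==
172 ++++++++++**####*+=::::--+++++++++++++=++==+++++++**++====-=
174 =++++++++++***#+=:......:=+++++++++++++++====++++++===-----=
176 =+++++++++++**+=-:........-=++++++++++++++====+++=+=======-=
178 ++++++++++++++++=:.........:-=++++++++++++++++=++++++++==---
180 ++++++++*+++++++++=:.........:=+++++++++++++++==+=+++++=====
182 ===++++++++++++++++=-:........:-=+++++++++++++++==++++++++++
184 :=+++++++++++++=--===-:.........:-=+++++++
[... 2114 characters left out ...]
*+++++++++++++=====-:.......:-===++++==-------=---
196 +++++*+++++*+*++*++*+++++====--::...::----==++++=-----------
198 ++++++++++++++++**+++**++=====------------===++==-----------
200 +++++++++++*++*+***+*****++=-===-=++=--==++++=+==-----------
202 +++*+++++**++******#####*++===-=-==++++*###**++==-------===+
204 ++*+**********######***+==========-=++***##***+==--------++*
206 ++++++******####****+=----=====-==---=+*****#***+++=-:...:-+
208 ++++**###*+*+*****+--------=+=====-=--+*****###****+-:....:=
210 +++***###*********=---------=====-==-=++++=+********+-:.:.-+
212 *+******#*********+-------::-=+=====-====-=+*#*#**#**+==---+
214 +++********#*####*+=---::::.:=++==-=======+**#*#*###*+++=--+
```

```bash
python3 -m jog '[[[0,0,-0.6,0,1],[0,0,-0.6,0,1],[0,0,-0.6,0,1],[0,0,-0.4,0,1],[0,0,-0.3,0,1],[0,0,-0.25,0,1],[0,0,0,0,1]]]' 30;python3 -m jog '[[[0,0,0,0,0.6],[0,0,0,0,0.4],[0,0,0,0,0.3],[0,0,0,0,0.2],[0,0,0,0,0.15],[0,0,0,0,0.1],[0,0,0,0,0],[0,0,0,0,0]]]' 30
```

```text
time: 30.05
ee_pos: [0.6163, 0.2551, 0.1354]
tcp_rot: [-173.1, -0.0, 175.3]
wrist_force: [-0.5, 0.3, -0.4]
opening: 0.0855
grasp_force: 0.0
time: 30.85
ee_pos: [0.6175, 0.2537, 0.1391]
tcp_rot: [-173.1, 0.2, 175.2]
wrist_force: [-1.6, -9.5, 5.8]
opening: 0.0146
grasp_force: 29.3
```

```bash
python3 -m jog '[[[-0.02,-0.25,0.03,0,0],[-0.02,-0.25,0.01,0,0],[-0.02,-0.25,-0.02,0,0],[-0.02,-0.25,-0.03,0,0],[-0.02,-0.24,-0.06,0,0],[-0.02,-0.24,-0.08,0,0],[-0.02,-0.22,-0.11,0,0],[0,0,0,0,0]]]' 50
```

```text
time: 31.65
ee_pos: [0.6107, 0.1702, 0.1265]
tcp_rot: [-173.3, 0.3, 175.2]
wrist_force: [-0.4, 2.8, 6.9]
opening: 0.0143
grasp_force: 52.4
```

```bash
python3 -m jog '[[[-0.02,-0.19,-0.12,0,0],[-0.01,-0.2,-0.12,0,0],[-0.01,-0.18,-0.15,0,0],[-0.01,-0.17,-0.16,0,0],[-0.01,-0.15,-0.18,0,0],[-0.01,-0.15,-0.19,0,0],[0,0,0,0,0]]]' 60; python3 -c "
import os"
```

```text
time: 32.35
ee_pos: [0.6064, 0.1189, 0.0789]
tcp_rot: [-173.3, 0.1, 175.3]
wrist_force: [-3.2, 5.1, 2.2]
opening: 0.0141
grasp_force: 63.8
```

```bash
python3 -m jog '[[[-0.01,-0.11,-0.2,0,0],[-0.01,-0.11,-0.2,0,0],[0,-0.08,-0.2,0,0],[0,-0.06,-0.16,0,0],[0,0,0,0,0]]]' 60; python3 -m jog '[[[0,-0.02,-0.06,0,0],[0,0,0,0,0]]]'
```

```text
time: 32.85
ee_pos: [0.6051, 0.1011, 0.0415]
tcp_rot: [-173.3, 0.1, 175.3]
wrist_force: [-8.6, 3.3, 10.5]
opening: 0.0146
grasp_force: 67.3
time: 33.05
ee_pos: [0.6049, 0.1002, 0.0389]
tcp_rot: [-173.3, 0.1, 175.3]
wrist_force: [-6.7, 4.0, 4.5]
opening: 0.0142
grasp_force: 67.8
```

```bash
python3 -m jog '[[[0,0,-0.05,0,0],[0,0,0,0,0]]]'; python3 -m jog '[[[0,0,-0.05,0,0],[0,0,0,0,0]]]';python3 -m jog '[[[0,0,-0.05,0,0],[0,0,0,0,0]]]'
python3 - <<'E'
from h import *
from workcell import camera
import cv2
a=camera("scene");cv2.imwrite("pics/v13s.png",a);cv2.imwrite("pics/v13t.png",camera("top"))
g=cv2.cvtColor(a,cv2.COLOR_BGR2GRAY)
for y in range(150,252,3): print("%3d "%y+"".join(" .:-=+*#%@"[min(9,int(v)//20)] for v in g[y,260:400:1]))
o=np.array([.679,.1307]);R=np.array([[.9969,.0785],[-.0785,.9969]])
for J in([-74,-30,87],[-47,-30,87],[-40,100,52],[-40,55,56]): print(J,proj("scene",np.r_[o+R@(np.array(J[:2])/1e3),J[2]/1e3]))
E
```

```text
time: 33.25
ee_pos: [0.6049, 0.0995, 0.0363]
tcp_rot: [-173.2, 0.1, 175.3]
wrist_force: [-8.3, -1.0, 6.5]
opening: 0.0143
grasp_force: 68.0
time: 33.45
ee_pos: [0.6048, 0.0989, 0.0342]
tcp_rot: [-173.1, 0.1, 175.2]
wrist_force: [-9.5, -3.9, 9.0]
opening: 0.0142
grasp_force: 68.1
time: 33.65
ee_pos: [0.6049, 0.0987, 0.0333]
tcp_rot: [-173.1, 0.1, 175.2]
wrist_force: [-13.3, -6.5, 17.8]
opening: 0.0142
grasp_force: 69.0
150 +++++++++++=+=++++++******#*******************************************=-:..::...........:................... .....:::::::-==++++++++++++++++
153 +++++++++++++++++++++++****#**************************************+++*+=:..:..:.:...........:......................::::::...-=++++++++++++++
156 +*+++++++++++++++====++++++********************************************+-.....:::...::....:............... .....::--::....:-=++*++++++++++++
159 +++*+++++*++++++++++===+++++++***************#*************************+=:........:..:...... ............ ....:.::::-:...:-++*++++++++++++++
162 ++++*+++++++++*++++++++==+++++++++*********************#****#*****++====-:.....:..............
[... 3867 characters left out ...]
*********+*++*********+***++=-:::...:.........::==+=-::.::::.:.:::::.:::..:..:..::::.:::..:==+
246 ******+******+***********+====++++*******+*****+*********+**********++=-::.:::::.......::::::-=+=-:.:..::.:.::.:.:..::..:...:::...::...:==++
249 **+***********+*********++++*************************************+=--:.::::::.....:::::.:.:....:..::::.::....:......::.:.:.:::::.:.::.-=++*+
[-74, -30, 87] [np.float64(356.44086752672433), np.float64(188.53192261523924)]
[-47, -30, 87] [np.float64(348.56878533050696), np.float64(180.40415895792486)]
[-40, 100, 52] [np.float64(291.2779738190279), np.float64(217.642622264219)]
[-40, 55, 56] [np.float64(310.81494115132136), np.float64(206.68731284884555)]
```

Run:
```python
from h import *
import cv2
g=cv2.cvtColor(cv2.imread("pics/v13s.png"),cv2.COLOR_BGR2GRAY).astype(float)
g=cv2.GaussianBlur(g,(3,3),0)
pts=[]
for x in range(298,329):
    yc=217-(x-290)*.71-2; ys=np.arange(int(yc)-7,int(yc)+8); c=g[ys,x]; i=c.argmax(); 
    w=np.clip(c-(c.max()-25),0,None); w[abs(ys-ys[i])>3]=0; pts.append((x,(w*ys).sum()/w.sum()))
pts=np.array(pts);k=np.polyfit(*pts.T,1);r=pts[:,1]-np.polyval(k,pts[:,0]);ok=abs(r)<1
k=np.polyfit(*pts[ok].T,1);print(k,ok.sum(),np.std(pts[ok,1]-np.polyval(k,pts[ok,0])))
o=np.array([.679,.1307]);R=np.array([[.9969,.0785],[-.0785,.9969]])
for th in(70,75,79,82,85):
  s=[]
  for off in(0,.008):
    t=np.radians(th-10);q=[]
    for rr in(.015,.09):
        y=.1-rr*np.sin(t)+off*np.cos(t);z=.052+rr*np.cos(t)+off*np.sin(t);q.append(proj("scene",np.r_[o+R@[-.047,y],z]))
    q=np.array(q);m=(q[1,1]-q[0,1])/(q[1,0]-q[0,0]);s.append((round(m,3),round(q[0,1]+m*(313-q[0,0]),1)))
  print(th,s)
print(np.polyval(k,313))
```

```text
[ -0.68841657 414.68840084] 31 0.21698051145949504
70 [(np.float64(-0.978), np.float64(200.4)), (np.float64(-0.979), np.float64(196.9))]
75 [(np.float64(-0.881), np.float64(202.4)), (np.float64(-0.881), np.float64(199.1))]
79 [(np.float64(-0.809), np.float64(203.8)), (np.float64(-0.809), np.float64(200.6))]
82 [(np.float64(-0.759), np.float64(204.8)), (np.float64(-0.758), np.float64(201.7))]
85 [(np.float64(-0.711), np.float64(205.7)), (np.float64(-0.71), np.float64(202.7))]
199.2140158803036
```

```bash
python3 -m jog '[[[0,0,0,0,0],[0,0,0,0,0],[0,0,0,0,0],[0,0,0,0,0]]]'
python3 - <<'E'
import cv2,numpy as np
a=cv2.imread("pics/v10scene.png").astype(int);b=cv2.imread("pics/v13s.png").astype(int);c=cv2.imread("pics/scene0.png").astype(int)
s=np.s_[165:188,298:325];print(abs(a-b)[s].mean(),abs(a-c)[s].mean())
E
```

```text
time: 34.15
ee_pos: [0.6049, 0.0987, 0.0333]
tcp_rot: [-173.1, 0.1, 175.2]
wrist_force: [-13.9, -6.5, 19.2]
opening: 0.0141
grasp_force: 69.0
5.741277509393451 17.342458400429415
```

Block unchanged, the keeper is at its stop and held; handing in.

```bash
python3 -c "
from workcell import ticket;print(ticket.job_done())"
```

```text
the job is handed in; nothing more can be done
None
```

I handed the job in at about 34 s: the block stands upright in the bay against the fence, let go, and the gripper is holding the keeper against its stop. The hand-in returned no verdict. The camera put the keeper at about 86°, against the 85° stop, and the block looked unmoved.

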